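# Hold a hardness probe square on the ringed test mark

## Task

Slide the carriage by its upright handle out from under the hood until it is fully against its stop. Then take the hardness probe out of its stand and hold its tip inside the ring marked on the sloping test plate, with the probe square to that face and its spring plunger gently pressed about half-way in. Finish while still holding it there, steady and in the grip, with nothing put down; leave the loose things nearby where they stand.

Things in the scene. Friction and masses are not known exactly. Their poses are not given: they have to be found in the camera images.
- slide_bed: fixed inspection slide: dark steel bed 100 mm (its x) by 290 mm (its y), 10 mm thick, origin at the centre of its underside. Its y axis is the sliding direction, towards the stop. A grey hood, 97 mm wide, its top 66 mm above the bench, covers y = -137 to -45 mm; a steel stop block, 80 x 14 mm, its top 31 mm above the bench, stands at y = 126 to 140 mm.
- carriage_travel (a joint): travel of the carriage along the slide bed's +y, in m: 0 is deepest under the hood, 0.100 is hard against the stop. Starts between 0 and 0.03. Sliding friction about 3 N; it stays where it is left. The carriage is an aluminium plate 80 x 146 mm, top 23 mm above the bench.
- carriage_handle (a point): point on the axis of the carriage's upright handle post, 68 mm above the bench, where to grip it. The post is 16 mm in diameter and ends in a black cap 19 mm in diameter from 73 to 85 mm above the bench. It stands in the middle of the carriage's width and 90 mm further along the bed's +y than the mark; it moves with the carriage.
- mark (a point): centre of the scribed ring (inner diameter 15 mm) in the middle of the test plate's upper face, 50 mm above the bench. z is the outward normal of that face: it leans 20 degrees from vertical towards the slide bed's -x side (the robot's side). y is the sliding direction. Under the hood until the carriage is drawn out; at the stop it lies 65 mm from the hood's edge.
- probe_stand: fixed grey plastic stand, block 64 x 64 mm and 56 mm high (foot 90 x 76 mm, 6 mm high) with a 28 mm through-hole in which the probe stands upright, point down; origin at the centre of its underside.
- probe_grip (a point): grip point on the hardness probe's axis: round barrel 24 mm in diameter, loose, 0.13 kg, upright in its stand at the start, this point then 94 mm above the bench; lift straight up 60 mm to clear. z axis: from the tip to the end cap. Along z from here: collar 34 mm in diameter at -38 to -30 mm (rests on the stand), plain barrel -30 to +27 mm, end cap to +33 mm.
- plunger: the probe's spring plunger with its 8 mm steel ball tip; the origin is the lowest point of the ball, on the probe's axis, 88 mm from the grip point when the plunger is out; z axis points up the probe.
- probe: the whole probe; its origin is on the axis, 88 mm from the grip point towards the tip (where the tip end is when the plunger is out); z axis from the tip to the end cap. Its conical nose runs from 18 to 32 mm above this origin.
- plunger_travel (a joint): how far the spring plunger is pressed into the probe, in m: 0 fully out, 0.010 fully in. The spring pushes back 2 N at first and 6 N fully in; half-way is 0.005 m and 4 N.
- carriage: the carriage with the handle post and, riding on it, the inclined steel test plate (66 x 60 x 12 mm); origin on the bench plane at the middle of the carriage's width, 60 mm before the handle and 30 mm past the mark along the bed's +y; axes as the slide bed's.
- stub: bystander: loose turned steel spigot, 30 mm in diameter and 54 mm high, stands on the bench; origin under its centre. Leave alone.
- brass_plug: bystander: loose turned brass plug, 27 mm in diameter and 56 mm high, stands on the bench; origin under its centre. Leave alone.
- tape: bystander: loose roll of tape lying flat, 78 mm across and 20 mm high; origin under its centre. Leave alone.
Things that resemble listed ones, but are neither listed nor needed, are in the scene too. Of the things like the probe, leave any that is purple or red; of the rest the smaller one is meant.

How it is judged:
By the outcome, as a careful person would: the job done as asked, in the order asked, and still so for the second after the job is handed in, while the arm keeps its last pose, push and grip.
It also fails if it takes over 48 s, if anything falls off the work surface, if the arm or the gripper's body presses on something with over 40 N, if the wrist force passes 120 N, or if a joint passes its speed limit or range.

## Robot

A 6-joint arm with a two-finger parallel gripper is mounted at the origin on a cart in front of the work surface, level with it; the furniture and walls round the work are solid. World frame = base frame: x ahead of the robot, y to its left, z up, the work surface at z = 0. Lengths are in m, angles in rad, forces in N, time in s.
With the tool pointing down it reaches from about 0.3 to 0.775 m from the base axis. Payload 14.6 kg.
Tool frame: the origin (TCP) lies on the mounting face of the last link; the fingertips stand env.finger_overhang ahead of it and the grasp point (between the pads) lies 180 mm ahead of it (env.finger_overhang is the distance from the TCP to the fingertips, in m); z points along the fingers, y is the line along which they close (so a half turn about z gives the same grasp; the last joint's range is limited). The gripper opens to 94 mm and grips with 3 to 60 N. Pads are 16 mm wide; open, the fingers measure 119 mm over their backs; the gripper's body (75 mm by 177 mm) begins 78 mm behind the grasp point.
Start: joints at [-1.29, 0.3, 1.521, -0, 1.321, -0.067], TCP at [0.187, -0.517, 0.405] pointing down, gripper open.
Joint ranges: [-3.03, 3.03], [-0.79, 2.21], [0.23, 2.52], [-1.04, 4.18], [0, 3.07], [-2.55, 2.55]. Speed limits (rad/s): [2.22, 2.22, 2.57, 3.14, 3.14, 3.14].

## Interface

Orientations are given as a unit quaternion [x, y, z, w].
In Python, from plant import env, claw, kin, status, camera, get_calibration, ticket gives the robot as it stands. Calls block until the motion is done:
- env.move_pose(position, orientation): joint-space move of the TCP to a pose.
- env.line_to(position, orientation=None, rate=0.15): straight line of the TCP; orientation=None keeps the orientation; rate is the mean speed in m/s.
- env.set_joints(angles): joint-space move.
- claw.open_gripper() and claw.clamp(): open the fingers fully, or close them until they stop; the grip force is fixed at half the most.
- env.sleep(seconds).
- kin.ik(position, orientation): joint angles nearest the present ones, or None.
- status.state(): the state.
- camera(name): name is "scene" or "top" or "wrist"; returns the picture (480x640x3 uint8, red, green, blue); there is no depth.
- get_calibration(name): a dict with "vertical_fov" (degrees; the focal length in pixels is half the picture's height over the tangent of half this angle, whatever the lens; pixels are square), "cx", "cy" (the principal point, pixels), "pose" (4x4, takes a point from camera to world coordinates). Camera axes: x right, y up, looking along -z (the intrinsics and any distortion apply to the point x, -y, -z); pixel columns grow to the right and rows downward; lengths in m; the calibration is good to about 2 mm. A picture is of the moment at which its call begins: read the wrist's pose just before it. get_calibration takes no time and is no camera call; for the wrist camera it gives the pose at the moment of the call.
A pose or a line that the arm cannot do raises env.PlanningError and nothing moves.
- ticket.job_done(): hands the job in; it is judged then, once.
The state is a dict: "t": time; "qpos": joint angles; "dq": joint speeds; "joint_torque": joint torques, N m; "tcp_pos": TCP position; "tcp_rot": TCP orientation; "ft_force": force on the tool from outside, world axes, zero at the start; "wrist_torque": the same for the moment, N m; "grip_width": finger opening in m; "gripper_force": force on a finger pad.
Only numpy, scipy, OpenCV 4.12 (cv2) and the standard library are available. Lean on these libraries where they do the work, as an engineer would, in place of code of your own. Each camera call takes 0.05 s, during which the arm holds its last target. There are 200 camera calls.

## Working session

There is one attempt and no reset: what is moved stays moved. The work goes in short steps, each a Python script; the robot and the scene stay as the last script left them, time stands still between calls to the robot, and variables do not carry over. Pictures are saved under pics/ and viewed, at most 10 in all, crops included, and the job is handed in when it is done.

```bash
ls; mkdir -p pics
python3 - <<'E'
from plant import env, claw, kin, status, camera, get_calibration
import cv2
for n in ["scene","top"]:
    im=camera(n); cv2.imwrite(f"pics/{n}0.png",im[:,:,::-1]); c=get_calibration(n); print(n,c)
print(get_calibration("wrist")); s=status.state(); print(s, env.finger_overhang)
E
```

```text
pics
scene {'vertical_fov': 53.80953842931755, 'cx': 320.18108329578564, 'cy': 239.83430817865465, 'pose': array([[ 0.83013356,  0.21767274, -0.51331943, -0.07124736],
       [-0.5573701 ,  0.34828471, -0.75368185, -1.00571476],
       [ 0.01472532,  0.9117655 ,  0.41044711,  0.57332404],
       [ 0.        ,  0.        ,  0.        ,  1.        ]])}
top {'vertical_fov': 57.05939835276436, 'cx': 317.6106376738587, 'cy': 237.6275879580354, 'pose': array([[-2.84264026e-02,  9.94847016e-01, -9.73208875e-02,
         4.41872963e-01],
       [-9.99595700e-01, -2.82315417e-02,  3.37897410e-03,
        -1.39254804e-01],
       [ 6.14043607e-04,  9.73775927e-02,  9.95247320e-01,
         1.17364584e+00],
       [ 0.00000000e+00,  0.00000000e+00,  0.00000000e+00,
         1.00000000e+00]])}
{'vertical_fov': 67.73173676112583, 'cx': 314.1754579172244, 'cy': 238.95853868058066, 'pose': array([[ 0.34240629,  0.90848794,  0.23959884,  0.25638508],
       [-0.93955098,  0.33145788,  0.08590473, -0.49250186],
       [-0.00137351, -0.25452964,  0.967064  ,  0.38399529],
       [ 0.        ,  0.        ,  0.        ,  1.        ]])}
{'t': 0.1, 'qpos': array([-1.28954837e+00,  3.00415648e-01,  1.52151243e+00,  1.49585976e-05,
        1.32067765e+00, -6.65692945e-02]), 'dq': array([-7.22322003e-04,  7.34146822e-05, -2.35207792e-03,  2.77196918e-03,
       -9.40710431e-04, -1.31681860e-03]), 'joint_torque': array([ 1.41501573e-04, -5.32649410e+01, -3.53284085e+01,  7.09344330e-02,
        2.35522381e-02, -6.52036351e-05]), 'tcp_pos': array([ 0.1874725 , -0.51703533,  0.40414568]), 'tcp_rot': array([ 9.84916164e-01,  1.73031481e-01, -4.70629300e-05, -5.04396669e-04]), 'ft_force': array([ 0.31340745, -0.19892537, -0.49839517]), 'wrist_torque': array([-0.02787487, -0.01137564,  0.00623601]), 'gripper_force': 0.0, 'grip_width': 0.09386678861725035} 0.1992
```

View pics/scene0.png

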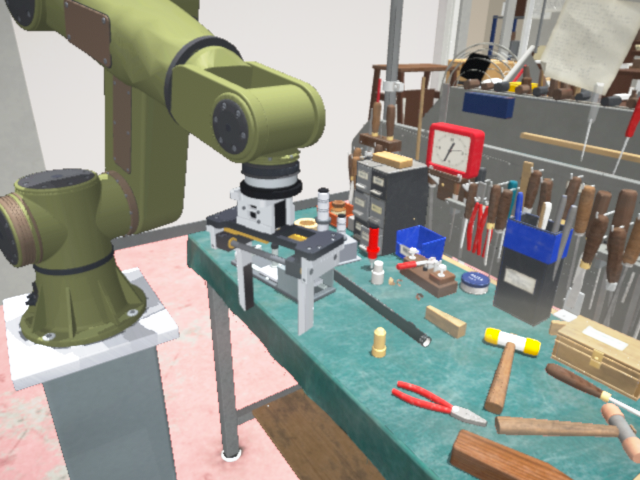

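View pics/top0.png

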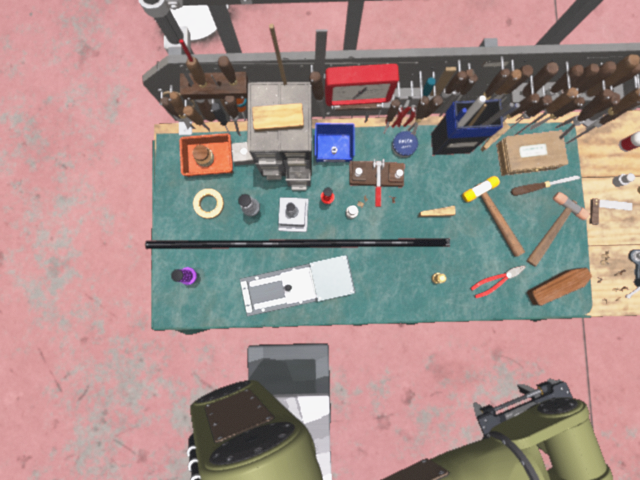

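The scene view shows the slide bed behind the gripper. In the top view the bed is at about (242-355, 258-312), with the hood on the right and the handle near (288,288). A stand with a dark probe is at (292,212), with probe-like things at (249,205), (327,197, red) and (185,276, purple). A long black bar crosses at row 243. I'll zoom in.

```bash
cat > h.py <<'E'
import numpy as np, cv2
from plant import env, claw, kin, status, camera, get_calibration, ticket
from scipy.spatial.transform import Rotation as R
def ray(c,u,v):
    f=240/np.tan(np.radians(c["vertical_fov"]/2)); P=np.array(c["pose"])
    d=P[:3,:3]@np.array([(u-c["cx"])/f,-(v-c["cy"])/f,-1]); return P[:3,3],d/np.linalg.norm(d)
def onz(c,u,v,z):
    o,d=ray(c,u,v); return o+d*(z-o[2])/d[2]
def tri(*r):
    A=sum(np.eye(3)-np.outer(d,d) for o,d in r); b=sum((np.eye(3)-np.outer(d,d))@o for o,d in r)
    X=np.linalg.solve(A,b); return X,[float(np.linalg.norm((np.eye(3)-np.outer(d,d))@(X-o))) for o,d in r]
def proj(c,X):
    f=240/np.tan(np.radians(c["vertical_fov"]/2)); P=np.array(c["pose"]); p=P[:3,:3].T@(np.array(X)-P[:3,3])
    return c["cx"]+f*p[0]/-p[2], c["cy"]-f*p[1]/-p[2]
E
python3 - <<'E'
from h import *
t=get_calibration("top"); s=get_calibration("scene")
print("bar",tri(ray(t,447,242),ray(s,425,342)))
print("bar ends z0.02",onz(t,147,244,.02),onz(t,447,242,.02))
print("handle",onz(t,288,288,.085),"stand",onz(t,292,210,.127),"other",onz(t,246,200,.15))
a=cv2.imread("pics/top0.png")[170:320,150:350]; b=cv2.imread("pics/scene0.png")[180:300,300:420]
cv2.imwrite("pics/c1.png",cv2.resize(a,None,fx=4,fy=4,interpolation=cv2.INTER_CUBIC))
E
```

```text
bar (array([ 0.53540868, -0.48643688,  0.00853443]), [0.0012545686984094602, 0.00125456869840935])
bar ends z0.02 [0.55059203 0.30434554 0.02      ] [ 0.53353237 -0.48216667  0.02      ]
handle [ 0.42642189 -0.06690206  0.085     ] stand [ 0.61246485 -0.08334367  0.127     ] other [0.63551979 0.02289807 0.15      ]
```

View pics/c1.png

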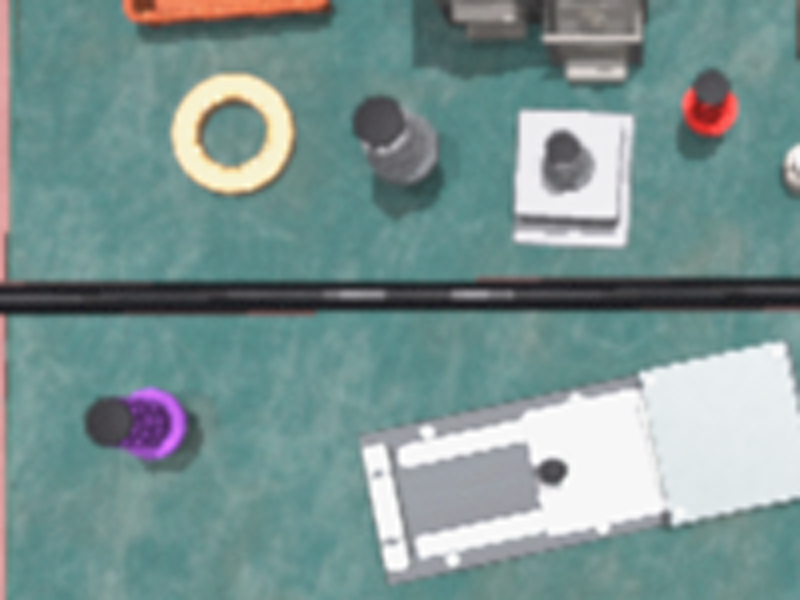

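```bash
cat >> h.py <<'E'
def down(th):  # tool z down, tool x at world heading th
    x=np.array([np.cos(th),np.sin(th),0]); z=np.array([0,0,-1.]); return R.from_matrix(np.c_[x,np.cross(z,x),z]).as_quat()
def tilt(n,th): # tool z=-n, tool x near heading th
    z=-np.array(n)/np.linalg.norm(n); x=np.array([np.cos(th),np.sin(th),0]); x=x-z*(x@z); x/=np.linalg.norm(x)
    return R.from_matrix(np.c_[x,np.cross(z,x),z]).as_quat()
E
python3 - <<'E'
from h import *
t=get_calibration("top")
c=lambda u,v,z:onz(t,150+u/4,170+v/4,z)
A,B=c(362,437,.01),c(390,582,.01); print("bed end",A,B,np.linalg.norm(A-B),np.degrees(np.arctan2(*(A-B)[1::-1])))
e=c(390,582,.01)-c(670,522,.01); print("long",e,np.degrees(np.arctan2(-e[0],e[1])))
C,D=c(640,372,.066),c(670,524,.066);print("hood",C,D,np.linalg.norm(C-D)); C,D=c(640,372,.066),c(786,342,.066);print("hood",C,D,np.linalg.norm(C-D))
H=c(553,470,.085); print("H",H)
print("stand corners",[c(*p,.056) for p in [(520,110),(632,117),(618,222),(516,215)]])
print("ends:", c(563,143,.127))
th=np.radians(12)
for k in (1,-1):
    bh=th+k*np.pi/2
    for p,q in [((.42,-.07,.4),down(bh)),((H[0],H[1],.242),down(bh))]: print("h",k,kin.ik(p,q))
    n=np.array([-np.sin(np.radians(20))*np.cos(th),-np.sin(np.radians(20))*np.sin(th),np.cos(np.radians(20))])
    m=np.array([.43,-.06,.05])
    for dh in (0,.5,1,1.57,2.2,-.5,-1): print("m",k,dh,kin.ik(m+n*.263,tilt(n,bh+dh)))
s=kin.ik((.42,-.07,.4),down(th)); print(s)
E
```

```text
bed end [0.45171041 0.0621622  0.01      ] [0.35723532 0.04502269 0.01      ] 0.096017218531807 10.282669777520676
long [-0.0334947   0.18324881  0.        ] 10.358327210924477
hood [ 0.48684451 -0.12212805  0.066     ] [ 0.39195997 -0.13824064  0.066     ] 0.09624287823968368
hood [ 0.48684451 -0.12212805  0.066     ] [ 0.5030519  -0.21424783  0.066     ] 0.09353466642246099
H [ 0.42762171 -0.06754107  0.085     ]
stand corners [array([ 0.65733292, -0.04950668,  0.056     ]), array([ 0.65074875, -0.12121559,  0.056     ]), array([ 0.58317765, -0.11050768,  0.056     ]), array([ 0.58951894, -0.04558937,  0.056     ])]
ends: [ 0.62285461 -0.08058109  0.127     ]
h 1 [-2.51212067e-01  2.32091879e-02  1.85369028e+00 -4.44089210e-16
  1.26469319e+00 -4.60651577e-01]
h 1 [-2.41294401e-01  2.68709972e-01  1.99317716e+00 -4.44089210e-16
  8.79705519e-01 -4.50733911e-01]
m 1 0 [-0.3690097  -0.05706014  2.21067713  0.28985767  0.71317352 -0.77219847]
m 1 0.5 [-0.3690097  -0.05706014  2.21067713  0.28985767  0.71317352 -1.24647403]
m 1 1 [-0.3690097  -0.05706014  2.21067713  0.28985767  0.71317352 -1.74356456]
m 1 1.57 [-0.3690097  -0.05706014  2.21067713  0.28985767  0.71317352 -2.34214736]
m 1 2.2 None
m 1 -0.5 [-0.3690097  -0.05706014  2.21067713  0.28985767  0.71317352 -0.29792291]
m 1 -1 [-0.3690097  -0.05706014  2.21067713  0.28985767  0.71317352  0.19916763]
h -1 None
h -1 None
m -1 0 [-0.3690097  -0.05706014  2.21067713  0.28985767  0.71317352  2.36939419]
m -1 0.5 [-0.3690097  -0.05706014  2.21067713  0.28985767  0.71317352  1.89511863]
m -1 1 [-0.3690097  -0.05706014  2.21067713  0.28985767  0.71317352  1.39802809]
m -1 1.57 [-0.3690097  -0.05706014  2.21067713  0.28985767  0.71317352  0.79944529]
m -1 2.2 [-0.3690097  -0.05706014  2.21067713  0.28985767  0.71317352  0.13953118]
m -1 -0.5 None
m -1 -1 None
[-2.51212067e-01  2.32091879e-02  1.85369028e+00 -4.44089210e-16
  1.26469319e+00  1.11014475e+00]
```

Run:
```python
from h import *
th=np.radians(10); q=down(th+np.pi/2)
env.move_pose([.45,-.07,.40],q)
s=status.state(); c=get_calibration("wrist"); im=camera("wrist"); print(s["t"],s["tcp_pos"])
cv2.imwrite("pics/w1.png",im[:,:,::-1]); np.save("w1.npy",c,allow_pickle=True)
for n,p in [("cap",(.4276,-.0675,.085)),("probe",(.6146,-.0806,.127))]: print(n,proj(c,p))
```

```text
1.975 [ 0.4500263  -0.07059318  0.40000573]
cap (np.float64(289.2402196055473), np.float64(226.11145834682512))
probe (np.float64(524.8063860350785), np.float64(296.2593639880299))
```

View pics/w1.png

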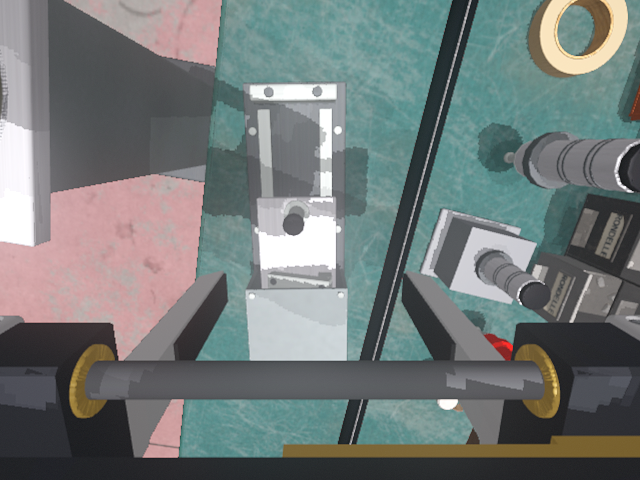

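The wrist view shows the handle cap at (293,223), the stand block at about (490,255), the probe's end cap at (533,293), and the bed edges vertical in the image (so yaw 10° holds). Next I triangulate, then grasp the handle.

Run:
```python
from h import *
t=get_calibration("top"); w=np.load("w1.npy",allow_pickle=True).item()
print("cap",tri(ray(t,288.2,287.5),ray(w,293,223)),onz(w,293,222,.085))
print("probe",tri(ray(t,290.8,205.7),ray(w,533,293)),onz(w,533,293,.127),onz(t,290.8,205.7,.127))
print("stand top corners w",[onz(w,*p,.056).round(4) for p in [(470,219),(535,240),(504,300),(436,271)]])
print("collar", onz(w,492,260,.064))
for p in [(246,84),(346,83)]: print("bed",onz(w,*p,.01))
for p in [(248,289),(346,289)]: print("hood",onz(w,*p,.066))
print("stop top",onz(w,249,85,.031),onz(w,345,84,.031))
```

```text
cap (array([ 0.42877172, -0.06672912,  0.07396625]), [0.0012913568673581484, 0.0012913568673581586]) [ 0.43016268 -0.06344638  0.085     ]
probe (array([ 0.62461303, -0.07971758,  0.11984681]), [0.0007038646051148859, 0.0007038646051149321]) [ 0.61988554 -0.0769458   0.127     ] [ 0.62297256 -0.08070372  0.127     ]
stand top corners w [array([ 0.59  , -0.0387,  0.056 ]), array([ 0.6557, -0.0474,  0.056 ]), array([ 0.6458, -0.111 ,  0.056 ]), array([ 0.5722, -0.0934,  0.056 ])]
collar [ 0.61726996 -0.07154402  0.064     ]
bed [0.36258034 0.04573676 0.01      ]
bed [0.45692017 0.06331065 0.01      ]
hood [ 0.39825172 -0.13866681  0.066     ]
hood [ 0.48918298 -0.12262701  0.066     ]
stop top [0.36956682 0.04286796 0.031     ] [0.45504102 0.05882498 0.031     ]
```

Run:
```python
from h import *
th=np.radians(10); q=down(th+np.pi/2); bx=np.array([np.cos(th),np.sin(th),0]); by=np.array([-np.sin(th),np.cos(th),0])
h=np.array([.429,-.0655,0])
env.move_pose(h+[0,0,.30],q); env.line_to(h+[0,0,.243],q,rate=.12)
f0=status.state()["ft_force"]; claw.clamp(); s=status.state(); d=s["ft_force"]-f0
print(s["t"],s["grip_width"],s["gripper_force"],"F bx,by,z",d@bx,d@by,d[2])
p=s["tcp_pos"]
def rep(k):
    s=status.state(); d=s["ft_force"]-f0; print(k,s["t"],(s["tcp_pos"]-h)@by,"F",(d@bx).round(1),(d@by).round(1),d[2].round(1),s["grip_width"].round(4)); return d
env.line_to(p+by*.04,rate=.06); rep(40)
env.line_to(p+by*.078,rate=.06); d=rep(78)
k=78
while k<100:
    k+=2; env.line_to(p+by*k/1000,rate=.03); d=rep(k)
    if d@by<-12: break
```

```text
4.3 0.018173717317391928 29.997408092021942 F bx,by,z 14.756296810959036 0.7563675808623977 -10.841544877642818Traceback (most recent call last):
  File "<stdin>", line 10, in <module>
  File "<stdin>", line 9, in rep
AttributeError: 'float' object has no attribute 'round'
```

```bash
sed -i '1i F=float' h.py
python3 - <<'E'
from h import *
th=np.radians(10); q=down(th+np.pi/2); bx=np.array([np.cos(th),np.sin(th),0]); by=np.array([-np.sin(th),np.cos(th),0])
h=np.array([.429,-.0655,0]); f0=np.array([.3,-.2,-.5])
def rep(k):
    s=status.state(); d=s["ft_force"]-f0; r=s["tcp_pos"]-h; print(k,s["t"],np.round([r@bx,r@by,r[2]],4),"F",np.round([d@bx,d@by,d[2]],1),round(float(s["grip_width"]),4)); return d
rep("now"); claw.open_gripper(); rep("open")
p=h+by*.040+bx*.0015+[0,0,.236]; env.line_to(p,q,rate=.08); rep("low"); claw.clamp(); rep("clamp")
env.line_to(p+by*.038,rate=.06); rep(78)
k=78
while k<102:
    k+=2; env.line_to(p+by*(k-40)/1000,rate=.03); d=rep(k)
    if d@by<-12: break
E
```

```text
now 5.1167 [0.0011 0.0402 0.2431] F [ 5.2  2.2 -4.6] 0.0178
open 6.3417 [0.0009 0.04   0.2431] F [ 0.   0.6 -0. ] 0.0941
low 6.5917 [0.0014 0.04   0.2356] F [-0.3 -0.3  0.6] 0.0943
clamp 7.75 [0.0014 0.04   0.236 ] F [-3.8  0.   4. ] 0.0181
78 8.5333 [0.0011 0.0783 0.2359] F [-8.   3.5  6.8] 0.0181
80 8.7833 [0.0011 0.0802 0.2359] F [-8.4  0.9  6.8] 0.0178
82 9.0333 [0.0011 0.0821 0.2359] F [-8.5  0.2  6.6] 0.0183
84 9.2833 [0.0011 0.0841 0.2359] F [-7.  -0.   8.3] 0.0181
86 9.5333 [0.0011 0.0861 0.2359] F [-9.4 -0.2  6.8] 0.0179
88 9.7833 [0.0011 0.0881 0.2359] F [-9.4 -0.1  8.1] 0.0178
90 10.0333 [0.0011 0.0897 0.2359] F [-9.4 -7.   7.5] 0.0181
92 10.2833 [0.0011 0.0908 0.2359] F [-10.1 -22.9   3.8] 0.0177
```

Run:
```python
from h import *
th=np.radians(10); q=down(th+np.pi/2)
claw.open_gripper(); s=status.state(); print(s["tcp_pos"]); p=s["tcp_pos"]; env.line_to([p[0],p[1],.30],rate=.25)
env.move_pose([.52,-.13,.40],q)
c=get_calibration("wrist"); im=camera("wrist"); print(status.state()["t"])
cv2.imwrite("pics/w2.png",im[:,:,::-1]); np.save("w2.npy",c,allow_pickle=True)
```

```text
[0.414502   0.02535311 0.23598227]
12.825
```

View pics/w2.png

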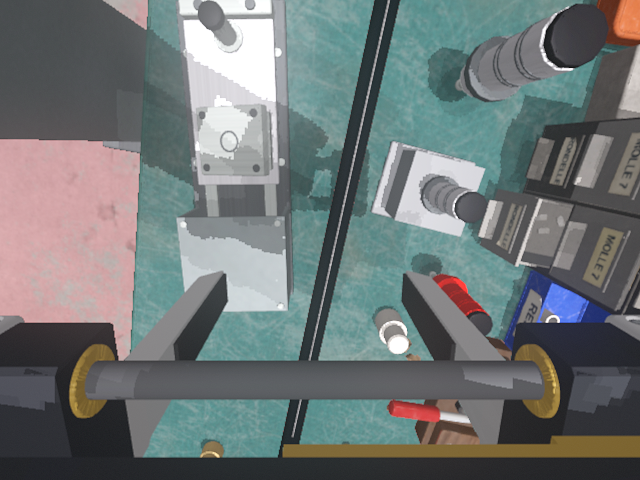

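In the wrist view the carriage is drawn out, with the ring visible at (230,141) and the handle cap at (211,15). The probe end cap is at (469,207). A drawer front starts near (485,190), close behind the stand on its +x side, so I'll close the fingers along world y.

Run:
```python
from h import *
t=get_calibration("top"); w=np.load("w1.npy",allow_pickle=True).item(); w2=np.load("w2.npy",allow_pickle=True).item()
print("probe cap",tri(ray(t,290.8,205.7),ray(w2,469,207),ray(w,533,293)),onz(w2,469,207,.127))
print("cap",onz(w2,211,15,.085)); print("ring",onz(w2,230,141,.05))
th=np.radians(10); by=np.array([-np.sin(th),np.cos(th),0])
print("ring from handle",np.array([.4145,.0245,.05])-by*.09)
print("stand corners",[onz(w2,*p,.056).round(4) for p in [(398,150),(484,168),(463,236),(382,215)]])
print("drawer",tri(ray(t,291,185.5),ray(w2,497,190)),tri(ray(t,307.5,185),ray(w2,480,240)))
print("red",tri(ray(t,327.5,191),ray(w2,480,318)))
# automatic: dark cap in w2, ring left for later
im=cv2.imread("pics/w2.png"); g=im.max(2); m=(g<75).astype(np.uint8); m[:, :445]=0; m[:,495:]=0; m[:180]=0; m[235:]=0
n,l,st,ce=cv2.connectedComponentsWithStats(m); print(st[1:],ce[1:])
for hd in (170,180,190): print(kin.ik([.617,-.077,.274],down(np.radians(hd))))
```

```text
probe cap (array([ 0.62463608, -0.07989997,  0.11983636]), [0.0005773089297672475, 0.00035077806281364404, 0.0008491332635493177]) [ 0.62137762 -0.07961063  0.127     ]
cap [0.41554796 0.02004302 0.085     ]
ring [ 0.43158097 -0.06668706  0.05      ]
ring from handle [ 0.43012834 -0.0641327   0.05      ]
stand corners [array([ 0.5785, -0.0483,  0.056 ]), array([ 0.6571, -0.05  ,  0.056 ]), array([ 0.6561, -0.1132,  0.056 ]), array([ 0.5776, -0.1071,  0.056 ])]
drawer (array([ 0.7005587 , -0.07186612,  0.00324498]), [0.0038340271244099696, 0.0038340271244098976]) (array([ 0.69730433, -0.12122975,  0.01010951]), [0.0012926268819517966, 0.001292626881951802])
red (array([ 0.66068932, -0.16870141,  0.11314098]), [0.002171125920445143, 0.002171125920445151])
[[465 193   4   2   5]
 [471 192   4   1   4]
 [455 195   9  24  41]
 [463 220   1   1   1]
 [465 221   1   1   1]] [[466.4        193.4       ]
 [472.5        192.        ]
 [457.34146341 206.31707317]
 [463.         220.        ]
 [465.         221.        ]]
[-1.83052240e-01  5.85163604e-01  1.43022031e+00 -4.44089210e-16
  1.12620874e+00 -1.57931564e+00]
[-1.83052240e-01  5.85163604e-01  1.43022031e+00 -4.44089210e-16
  1.12620874e+00 -1.75384857e+00]
[-1.83052240e-01  5.85163604e-01  1.43022031e+00 -4.44089210e-16
  1.12620874e+00 -1.92838149e+00]
```

Run:
```python
from h import *
t=get_calibration("top"); w2=np.load("w2.npy",allow_pickle=True).item()
print("big",tri(ray(t,150+380/4,170+120/4),ray(w2,576,36)))
hd=np.radians(195); q=down(hd); p=np.array([.6215,-.0795,0])
env.move_pose(p+[0,0,.36],q); env.line_to(p+[0,0,.274],q,rate=.15)
s=status.state(); f0=s["ft_force"]; c=get_calibration("wrist"); im=camera("wrist"); print(s["t"],f0,s["tcp_pos"])
cv2.imwrite("pics/w3.png",im[:,:,::-1]); np.save("w3.npy",c,allow_pickle=True)
```

```text
big (array([0.63219413, 0.02221422, 0.16820956]), [0.00011821955640909928, 0.00011821955640915906])
14.9167 [ 0.52360881 -0.2161952  -0.49938452] [ 0.62172021 -0.0795675   0.27501879]
```

View pics/w3.png

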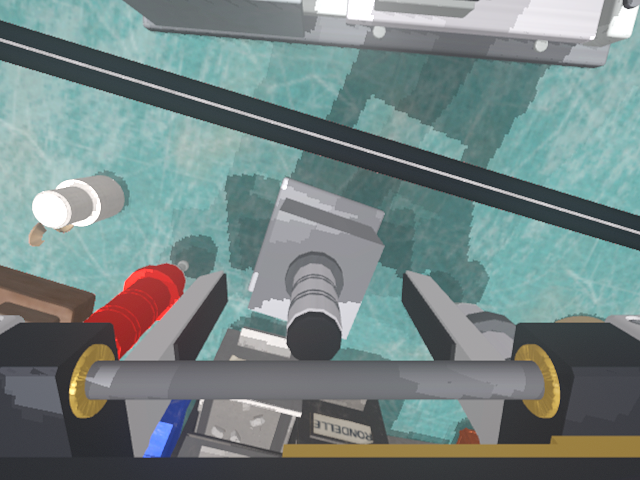

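The probe's end cap is at (315,335), centred between the fingers at column 314, and nothing touches them. I'll check the fore-aft offset, then clamp and lift.

Run:
```python
from h import *
w=np.load("w3.npy",allow_pickle=True).item(); s=status.state()
print("axis at .127",proj(w,[*s["tcp_pos"][:2],.127]), "cap", onz(w,315,335,.127))
f0=s["ft_force"]; claw.clamp(); s=status.state(); print(s["t"],s["grip_width"],s["gripper_force"],s["ft_force"]-f0)
env.line_to([*s["tcp_pos"][:2],.36],rate=.15); s=status.state(); print(s["t"],s["grip_width"],s["ft_force"]-f0,s["tcp_pos"])
```

```text
axis at .127 (np.float64(315.2860196263644), np.float64(337.87441036292523)) cap [ 0.62053064 -0.08000384  0.127     ]
16.0417 0.02338652489185181 29.997325837612152 [-0.03858722 -0.87620501 -0.61706445]
16.7667 0.023618511459477746 [ 0.67443154 -0.98066048 -1.52899719] [ 0.62135167 -0.07952707  0.35892174]
```

```bash
cat >> h.py <<'E'
th=np.radians(10); bx=np.array([np.cos(th),np.sin(th),0]); by=np.array([-np.sin(th),np.cos(th),0])
n=np.cos(np.radians(20))*np.array([0,0,1.])-np.sin(np.radians(20))*bx; Q=tilt(n,np.radians(190)); M=np.array([.4306,-.0662,.05]); L=.269
E
python3 - <<'E'
from h import *
env.move_pose(M+n*(L+.05),Q)
s=status.state(); c=get_calibration("wrist"); im=camera("wrist"); print(s["t"],s["tcp_pos"],s["ft_force"],s["grip_width"],proj(c,M))
cv2.imwrite("pics/w4.png",im[:,:,::-1]); np.save("w4.npy",c,allow_pickle=True); cv2.imwrite("pics/s4.png",camera("scene")[:,:,::-1])
E
```

```text
17.7417 [ 0.32399373 -0.085415    0.35016926] [-0.0167268  -0.01386367 -0.82093537] 0.02358872268534824 (np.float64(314.92904200972504), np.float64(233.07116710012107))
```

View pics/w4.png

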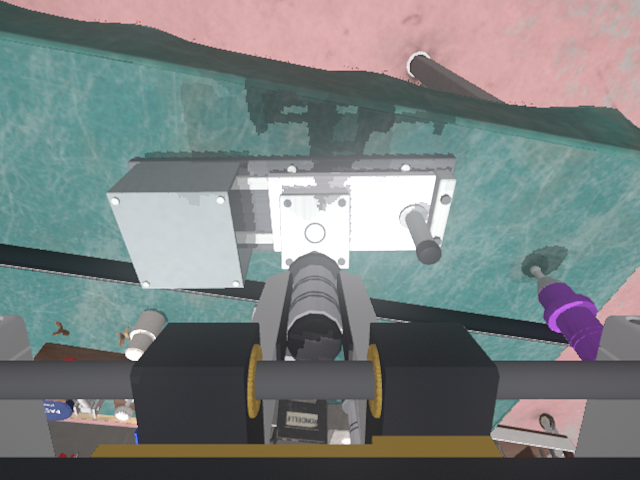

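The ring is at (315,233), which matches the predicted (314.9,233.1). The plate appears square and the probe hasn't shifted in the grip. Now I press, watching the force.

Run:
```python
from h import *
env.line_to(M+n*(L+.006),Q,rate=.08); env.sleep(.3)
f0=np.mean([(status.state()["ft_force"],env.sleep(.02))[0] for _ in range(10)],0); d=.006
while d>-.012:
    d-=.001; env.line_to(M+n*(L+d),Q,rate=.02); env.sleep(.1)
    F_=np.mean([(status.state()["ft_force"],env.sleep(.01))[0] for _ in range(8)],0)-f0; s=status.state()
    a=(s["tcp_pos"]-M)@n-L
    print(round(d,4),round(a,4),round(s["t"],2),"n,bx,by",np.round([F_@n,F_@bx,F_@by],2),round(float(s["grip_width"]),4))
    if F_@n>3.7: break
c=get_calibration("wrist"); cv2.imwrite("pics/w5.png",camera("wrist")[:,:,::-1]); cv2.imwrite("pics/s5.png",cv2.resize(camera("scene")[:,:,::-1][180:330,220:420],None,fx=4,fy=4)); cv2.imwrite("pics/t5.png",camera("top")[:,:,::-1])
np.save("f0.npy",f0)
```

```text
0.005 0.005 19.43 n,bx,by [ 0.19 -0.24 -0.09] 0.0236
0.004 0.004 19.84 n,bx,by [-0.12 -0.09  0.01] 0.024
0.003 0.003 20.26 n,bx,by [-0.31 -0.32  0.22] 0.0236
0.002 0.002 20.68 n,bx,by [ 0.35 -0.43  0.33] 0.0238
0.001 0.001 21.09 n,bx,by [ 0.18 -0.1   0.15] 0.0234
0.0 0.0 21.51 n,bx,by [ 0.11 -0.36  0.44] 0.0237
-0.001 -0.001 21.93 n,bx,by [ 0.11 -0.48  0.01] 0.0235
-0.002 -0.002 22.34 n,bx,by [ 2.45 -1.31  0.22] 0.0238
-0.003 -0.003 22.76 n,bx,by [ 2.92 -1.22  0.2 ] 0.0237
-0.004 -0.004 23.18 n,bx,by [ 3.11 -1.18  0.3 ] 0.0234
-0.005 -0.005 23.59 n,bx,by [ 3.72 -1.24 -0.09] 0.0236
```

Run:
```python
from h import *
f0=np.load("f0.npy"); env.line_to(M+n*(L-.006),Q,rate=.02); env.sleep(.3)
F_=np.mean([(status.state()["ft_force"],env.sleep(.01))[0] for _ in range(30)],0)-f0; s=status.state()
print(s["t"],np.round([F_@n,F_@bx,F_@by],2),((s["tcp_pos"]-M)@n-L).round(4), R.from_quat(s["tcp_rot"]).as_matrix()[:,2]@n)
a=camera("scene")[:,:,::-1]; u,v=map(int,proj(get_calibration("scene"),M)); print(u,v)
w=cv2.imread("pics/w5.png")[180:360,220:420]
cv2.imwrite("pics/v6.png",np.hstack([cv2.resize(a[v-50:v+50,u-50:u+50],(400,400),interpolation=cv2.INTER_CUBIC),cv2.resize(w,(400,400))]))
```

```text
24.5417 [ 4.03 -1.47  0.14] -0.006 -0.9999999990298625
274 256
```

View pics/v6.png

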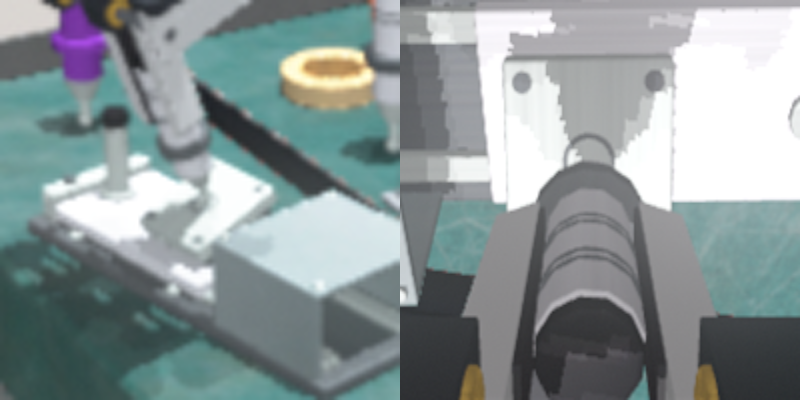

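The crops show the probe tip at the ring centre in the scene view, at about (200,198) with (200,200) predicted. In the wrist view the ring sits symmetrically under the probe, axial force is 4.0 N and the tool axis is square to the face. Handing in.

```bash
python3 -c "
from plant import ticket
print(ticket.job_done())"
```

```text
the job is handed in; nothing more can be done
None
```

I handed the job in at about 24.6 s: the carriage is hard against its stop, and the gripper still holds the probe square on the ring at 4.0 N, about half-way in; the tip's place in the ring was judged from two camera views, because the probe's collar hides it from close up.

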